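# Tip the model mill onto its foundation

### The arm

A 6-joint arm with a two-finger parallel gripper is mounted at the origin on the work surface. World frame = base frame: x ahead of the robot, y to its left, z up, the work surface at z = 0. Lengths are in mm, angles in rad, forces in N, time in s.
With the tool pointing down it reaches from about 275 to 1000 mm from the base axis. Payload 8.4 kg.
Tool frame: the origin (TCP) lies at the very end of the fingers, on their centre line; the grasp point (between the pads) lies 19 mm behind it (r.tcp_to_grasp is the distance from the TCP to the grasp point, in mm); z points along the fingers, y is the line along which they close (so a half turn about z gives the same grasp; the last joint's range is limited). The gripper opens to 85 mm and grips with 20 to 120 N. Pads are 22 mm wide; open, the fingers measure 114 mm over their backs; the gripper's body (76 mm by 85 mm) begins 54 mm behind the grasp point. The pads swing forward as they close: fully open they stand 13 mm farther back than shut.
Start: joints at [1.344, 0.353, 1.633, -0, 1.155, -0.002], TCP at [139.318, 609.277, 231.281] pointing down, gripper open.
Joint ranges: [-2.63, 2.63], [-0.92, 2.1], [0.06, 2.66], [-1.3, 4.44], [0, 2.69], [-3.02, 3.02]. Speed limits (rad/s): [2.22, 2.22, 2.79, 3.14, 3.14, 3.14].

### API

Orientations are given as [roll, pitch, yaw] about the fixed x, y, z axes, in that order (R = Rz(yaw) Ry(pitch) Rx(roll)).
In Python, from rig import r gives the robot as it stands. The module is installed in compiled form; this text tells all that it offers.
- The arm moves only by the tool play_rows, never from a script. Its argument "rows" is a list of rows, each an object with "dp": the shift along the tool's x, y, z in units of 40 mm (1.0 is 40 mm), a list of three; "turn": the turn, a rotation vector about the tool's x, y, z in units of 6 degrees (1.0 is 6 degrees), a list of three; "fingers": the closure, from 0 (fully open) to 1 (shut). In form: [{"dp": [tx, ty, tz], "turn": [wx, wy, wz], "fingers": fingers}, ...]. A call has 1 to 5 rows; each row shifts and turns the commanded pose from where the row before left it, along the tool's axes as they then stand; what a row does not reach is not made up. A row lasts 1/12 s, in which the tool goes at most 41.7 mm and 7.16 degrees, less where a joint would pass 70% of its speed; a pose out of reach is approached as far as the arm can. A call is refused whole if a number of a shift passes 1 or a number of a turn 1, either way. A call with a gripper value outside its range is refused whole. The fingers move at their own pace and stop on an object; "force" is the grip in N (left out, the last holds). Time passes only in rows, so rows that do not move let the fingers close. It gives the time, the measured TCP pose, the force, the opening and the grip force at its end, in the units of the state.
- r.sense(): the state, without advancing time (a new reading comes with each control period).
- r.grab_frame(name): name is "side" or "top"; returns a dict with "pixels" (400x640x3 uint8, red, green, blue), "fx", "fy", "cx", "cy" (pixels), "pose" (4x4, takes a point from camera to world coordinates). Camera axes: x right, y down, z forward; pixel columns grow to the right and rows downward; lengths in mm; the calibration is good to about 2 mm. A picture is of the moment at which its call begins. There is no depth.
- r.sign_off(): hands the job in; it is judged then, once.
The state is a dict: "clock": time; "qpos": joint angles; "qvel": joint speeds; "joint_efforts": joint torques, N m; "eef_pos": TCP position; "tcp_rot": TCP orientation; "contact_force": force on the tool from outside, world axes, zero at the start; "wrist_torque": the same for the moment, N m; "opening": opening from 0.0 (shut) to 1.0 (fully open); "grasp_force": force on a finger pad.
Only numpy, scipy, OpenCV 4.12 (cv2) and the standard library are available. Lean on these libraries where they do the work, as an engineer would, in place of code of your own. Each camera call takes 0.05 s, during which the arm holds its last target. There are 200 camera calls.

### The job

The model brick mill stands on its end wall at one end of its concrete foundation pad. Push it high up on its roof side so that it topples over, base down, and comes to rest wholly inside the pad's outline; then push it along the pad until its leading end wall is flush against the fixed boiler house. Only push it, never lift or carry it, and leave the signal cabin, the wagon and the jar where they are.

Things in the scene. Friction and masses are not known exactly. Their poses are not given: they have to be found in the camera images.
- mill: Loose brick model mill, a plain box 130 mm long (own z), 60 wide (own y), 55 from base to roof (own x), 0.2 to 0.3 kg, standing on an end wall at the start. Origin: centre of that end wall. Own z points up at first, level towards the boiler house once toppled. Own x points out of the plain black base: level towards the pad at first, straight down once toppled right.
- mill_roof (a point): Point to push, (-27.5, 0, 100) mm in the mill's frame: on the flat grey roof face with three skylights, 100 mm above the foot at the start. The mill topples once leaned about 23 degrees; pushed above some 80 mm it tips with its foot held by friction. At the start its tipping edge lies 14 to 34 mm inside the pad's near border and it is turned at most 0.06 rad from the pad's x.
- mill_foot_a (a point): Corner of the mill's base at the end wall it stands on, own +y side: (27.5, 30, 0) mm in the mill's frame.
- mill_foot_b (a point): Corner of the mill's base at the end wall it stands on, own -y side: (27.5, -30, 0) mm in the mill's frame.
- mill_top_a (a point): Corner of the mill's base at the other end wall (the upper end at the start, the leading end once toppled), own +y side: (27.5, 30, 130) mm in the mill's frame.
- mill_top_b (a point): Corner of the mill's base at the other end wall, own -y side: (27.5, -30, 130) mm in the mill's frame.
- pad: Fixed foundation: a grey concrete rectangle with a white outline, flush with the surface (no step to feel), 230 mm along its own x and 116 mm along its own y, with a fixed brick boiler house on its +x end. Origin: centre of the rectangle, at surface height; x points towards the boiler house, z up.
- boiler_wall (a point): Middle, 20 mm up, of the boiler house's upright flat wall facing the pad: 115 mm along the pad's +x from its origin, axes as the pad's. The fixed boiler house is 110 mm wide, 50 mm deep beyond this wall and 44 mm high, with a chimney to 101 mm, 35 mm behind the wall and 30 mm towards the pad's +y.
- cabin: Bystander: loose square signal cabin, 44 mm square below, round pointed roof 72 mm across, 78 mm high. Origin: centre of its underside.
- wagon: Bystander: loose green box wagon, 110 mm long (own x), 30 mm wide, 46 mm high. Origin: centre of its underside, at wheel contact.
- jar: Bystander: loose small paint jar, 34 mm in diameter, 48 mm high. Origin: centre of its underside.
There are look-alikes about, which are no part of the job. Leave any turquoise look-alike of the mill alone.

How it is judged:
By the outcome, as a careful person would: the job done as asked, in the order asked, and still so for the second after the job is handed in, with the robot touching nothing.
It also fails if it takes over 40 s, if anything falls off the work surface, if the arm or the gripper's body presses on something with over 40 N, if the wrist force passes 120 N, or if a joint passes its speed limit or range.

## Working session

There is one attempt and no reset: what is moved stays moved. The work goes in short steps, Python scripts to look and compute and a tool call to move; the robot and the scene stay as the last step left them, time stands still between calls to the robot, and variables do not carry over. Pictures are saved under pics/ and viewed, at most 10 in all, crops included, and the job is handed in when it is done.

Besides the shell and the picture viewer there is one more tool, called after "Request:" as name(argument=value, ...), one argument or row to a line, values as JSON. play_rows: Moves the arm, as the interface text tells. Its arguments: {"type":"object","properties":{"rows":{"type":"array"},"force":{"type":"number"}},"required":["rows"]}

```bash
mkdir -p pics; cat > h.py <<'E'
import numpy as np, cv2
from rig import r
def snap(n,f):
    d=r.grab_frame(n); cv2.imwrite('pics/'+f+'.png',d['pixels'][:,:,::-1]); 
    np.savez('pics/'+f+'.npz',**{k:d[k] for k in d}); return d
def load(f): return np.load('pics/'+f+'.npz')
def pix2w(d,u,v,z):
    P=np.array(d['pose']); c=P[:3,:3]@np.array([(u-d['cx'])/d['fx'],(v-d['cy'])/d['fy'],1]); o=P[:3,3]
    return (o+c*(z-o[2])/c[2]).round(1)
def w2pix(d,p):
    P=np.linalg.inv(np.array(d['pose'])); q=P[:3,:3]@np.array(p)+P[:3,3]
    return (d['fx']*q[0]/q[2]+d['cx'],d['fy']*q[1]/q[2]+d['cy'])
E
python3 -c "
from h import *
for n in('side','top'):
  d=snap(n,n+'0');print(np.array(d['pose']).round(3),d['fx'])
print(r.sense())"
```

```text
[[-8.03000e-01 -4.01000e-01  4.40000e-01  2.84542e+02]
 [-5.96000e-01  5.51000e-01 -5.84000e-01  3.99097e+02]
 [-8.00000e-03 -7.31000e-01 -6.82000e-01  5.28612e+02]
 [ 0.00000e+00  0.00000e+00  0.00000e+00  1.00000e+00]] 364.1070779170265
[[-2.20000e-02 -9.98000e-01  5.60000e-02  4.91851e+02]
 [-1.00000e+00  2.30000e-02  9.00000e-03  6.77200e+00]
 [-1.10000e-02 -5.60000e-02 -9.98000e-01  9.94704e+02]
 [ 0.00000e+00  0.00000e+00  0.00000e+00  1.00000e+00]] 506.00224101621734
{'clock': 0.1, 'qpos': array([ 1.34360501e+00,  3.53593754e-01,  1.63405044e+00, -2.04125293e-05,
        1.15518382e+00, -2.42308516e-03]), 'qvel': array([ 0.00024673,  0.00024957, -0.00087744, -0.00157979, -0.00145404,
        0.00200874]), 'joint_efforts': array([ 1.66426180e-03, -6.06359696e+01, -3.42819536e+01,  2.21865239e-04,
        3.83817038e-03,  1.38344734e-05]), 'eef_pos': array([139.22657642, 608.86740351, 230.63145448]), 'tcp_rot': array([-3.14035726e+00,  1.56711826e-05,  2.91683269e+00]), 'contact_force': array([ 0.45513132, -0.1106954 , -0.14618917]), 'wrist_torque': array([ 0.01241457, -0.02583369,  0.03879177]), 'grasp_force': 0.0, 'opening': 1.0012330446130688}
```

View pics/side0.png

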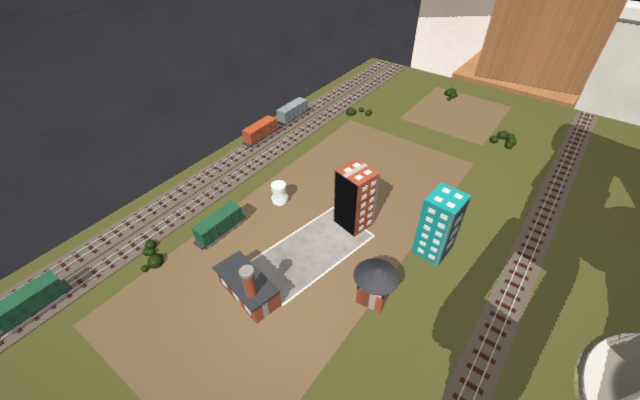

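View pics/top0.png

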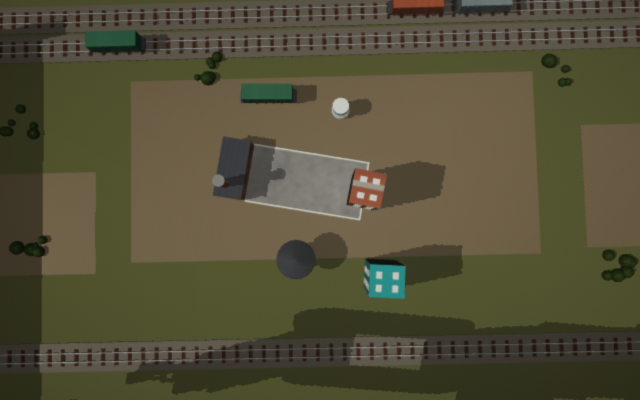

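The side view shows the red-brick mill at (357,197), black base facing the pad. The turquoise look-alike is at (441,224) and the boiler house at (247,285). In the top view the mill roof end is at (368,188), the look-alike at (387,282), the boiler house at (233,168), the cabin at (296,259), the wagon at (267,93) and the jar at (341,108). I choose the red-brick one and will check it in a close crop.

```bash
python3 -c "
from h import *
a=cv2.imread('pics/top0.png')[130:230,210:400];cv2.imwrite('pics/c1.png',cv2.resize(a,None,fx=4.2,fy=4.2,interpolation=2)[:, :798])
a=cv2.imread('pics/side0.png')[150:310,210:410];cv2.imwrite('pics/c2.png',cv2.resize(a,None,fx=3.7,fy=3.7,interpolation=2))
"
```

```text
(no output)
```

View pics/c1.png

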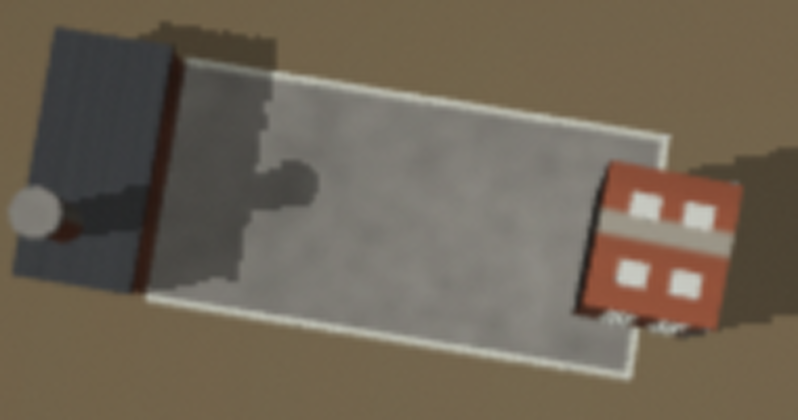

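View pics/c2.png

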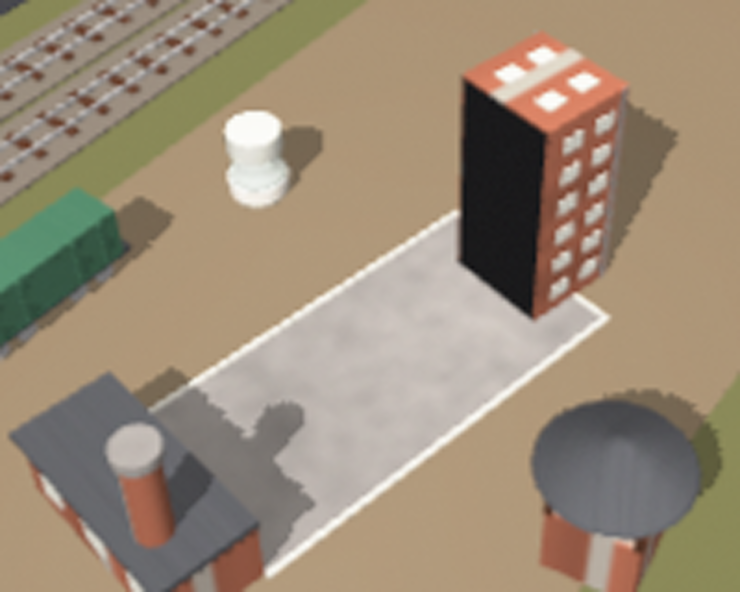

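The crops confirm the choice. In c1 the pad corners are (668,137), (632,378), (145,297) and (187,60). The mill's upper end corners are (612,162), (742,185), (718,330) and (583,308).

```bash
python3 -c "
from h import *
d=load('top0');s=load('side0')
f=lambda x,y,z:pix2w(d,210+(x+.5)/4.2-.5,130+(y+.5)/4.2-.5,z)
g=lambda x,y,z:pix2w(s,210+(x+.5)/3.7-.5,150+(y+.5)/3.7-.5,z)
P=np.array([f(*p,0) for p in [(668,137),(632,378),(145,297),(187,60)]]);M=np.array([f(*p,130) for p in [(612,162),(742,185),(718,330),(583,308)]])
print(P,M)
print('side pad',g(606,317,0),g(268,576,0),'mill top',[g(*p,130) for p in[(464,77),(542,34),(627,87),(547,131)]],'foot',g(460,263,0),g(535,318,0))
ex=(P[2]+P[3]-P[0]-P[1])/2; print('padlen',np.linalg.norm(ex),'yaw',np.arctan2(ex[1],ex[0]))
ey=P[1]-P[0]; print(np.linalg.norm(ey),np.arctan2(ey[1],ey[0]), 'near mid',(P[0]+P[1])/2,'far',(P[2]+P[3])/2)
mx=M[0]+M[3]-M[1]-M[2]; print('mill yaw',np.arctan2(mx[1],mx[0]),np.linalg.norm(mx)/2,'c',M.mean(0))
for n,(x,y,z) in dict(cabin=(296,259,78),wagonL=(242,93,46),wagonR=(292,93,46),jar=(341,104,48),turqL=(369,264,130),turqR=(405,298,130)).items(): print(n,pix2w(d,x,y,z))
"
```

```text
[[605.8 -70.7   0. ]
 [493.1 -50.9   0. ]
 [536.1 176.4   0. ]
 [647.6 155.1   0. ]] [[581.2 -37.5 130. ]
 [570.5 -90.2 130. ]
 [511.6 -78.8 130. ]
 [521.8 -24.2 130. ]]
side pad [494.9 -51.1   0. ] [536.6 174.1   0. ] mill top [array([580. , -36.9, 130. ]), array([568.6, -89.5, 130. ]), array([511.8, -76.6, 130. ]), array([525.1, -25.7, 130. ])] foot [580.9 -38.6   0. ] [525.  -28.2   0. ]
padlen 230.4835406270912 yaw 1.3857815324371956
114.42608968237963 2.967679832757867 near mid [549.45 -60.8    0.  ] far [591.85 165.75   0.  ]
mill yaw 1.3784240472622715 54.658256466887046 c [546.275 -57.675 130.   ]
cabin [424.7  70.9  78. ]
wagonL [738.5 170.   46. ]
wagonR [736.1  74.8  46. ]
jar [712.2 -17.7  48. ]
turqL [417.4 -56.5 130. ]
turqR [ 359.1 -115.7  130. ]
```

Request:
play_rows(
  rows=[
    {"dp": [-0.65, -0.75, 0], "turn": [0, 0, 0], "fingers": 1},
    {"dp": [-0.65, -0.75, 0], "turn": [0, 0, 0], "fingers": 1},
    {"dp": [-0.65, -0.75, 0], "turn": [0, 0, 0], "fingers": 1},
    {"dp": [-0.65, -0.75, 0], "turn": [0, 0, 0], "fingers": 1},
    {"dp": [-0.65, -0.75, 0], "turn": [0, 0, 0], "fingers": 1},
  ],
)

```text
clock: 0.52
eef_pos: [232.9, 432.2, 230.9]
tcp_rot: [-3.141, -0.0, 2.917]
contact_force: [1.3, 0.2, 0.2]
opening: 0.301
grasp_force: 0.0
```

Request:
play_rows(
  rows=[
    {"dp": [-0.65, -0.75, 0], "turn": [0, 0, 0], "fingers": 1},
    {"dp": [-0.65, -0.75, 0], "turn": [0, 0, 0], "fingers": 1},
    {"dp": [-0.65, -0.75, 0], "turn": [0, 0, 0], "fingers": 1},
    {"dp": [-0.65, -0.75, 0], "turn": [0, 0, 0], "fingers": 1},
    {"dp": [-0.65, -0.75, 0], "turn": [0, 0, 0], "fingers": 1},
  ],
)

```text
clock: 0.93
eef_pos: [326.1, 257.0, 231.2]
tcp_rot: [-3.142, 0.0, 2.917]
contact_force: [0.5, 0.9, 0.4]
opening: -0.001
grasp_force: 0.0
```

Request:
play_rows(
  rows=[
    {"dp": [-0.65, -0.75, 0], "turn": [0, 0, 0], "fingers": 1},
    {"dp": [-0.65, -0.75, 0], "turn": [0, 0, 0], "fingers": 1},
    {"dp": [-0.65, -0.75, 0], "turn": [0, 0, 0], "fingers": 1},
    {"dp": [-0.65, -0.75, 0], "turn": [0, 0, 0], "fingers": 1},
    {"dp": [-0.65, -0.75, 0], "turn": [0, 0, 0], "fingers": 1},
  ],
)

```text
clock: 1.35
eef_pos: [419.5, 81.7, 231.3]
tcp_rot: [3.141, 0.0, 2.917]
contact_force: [0.9, 1.0, 0.9]
opening: 0.001
grasp_force: 0.0
```

Request:
play_rows(
  rows=[
    {"dp": [-0.65, -0.75, 0], "turn": [0, 0, 0], "fingers": 1},
    {"dp": [-0.65, -0.75, 0], "turn": [0, 0, 0], "fingers": 1},
    {"dp": [-0.65, -0.75, 0], "turn": [0, 0, 0], "fingers": 1},
    {"dp": [-0.65, -0.75, 0], "turn": [0, 0, 0], "fingers": 1},
    {"dp": [0, 0, 0], "turn": [0, 0, -0.4], "fingers": 1},
  ],
)

```text
clock: 1.77
eef_pos: [496.7, -61.8, 231.4]
tcp_rot: [-3.14, 0.003, 2.955]
contact_force: [-0.4, 0.6, 0.8]
opening: 0.003
grasp_force: 0.0
```

Request:
play_rows(
  rows=[
    {"dp": [-0.6, -0.7, 0], "turn": [0, 0, 0], "fingers": 1},
    {"dp": [-0.6, -0.65, 0], "turn": [0, 0, 0], "fingers": 1},
    {"dp": [0, 0, 0.9], "turn": [0, 0, 0], "fingers": 1},
    {"dp": [0, 0, 0.9], "turn": [0, 0, 0], "fingers": 1},
    {"dp": [0, 0, 0.9], "turn": [0, 0, 0], "fingers": 1},
  ],
)

```text
clock: 2.18
eef_pos: [531.5, -119.1, 122.2]
tcp_rot: [-3.142, 0.001, 2.957]
contact_force: [0.3, 0.4, -0.7]
opening: 0.0
grasp_force: 0.0
```

Request:
play_rows(
  rows=[
    {"dp": [0, 0, 0.55], "turn": [0, 0, 0], "fingers": 1},
    {"dp": [0, 0, 0], "turn": [0, 0, 0], "fingers": 1},
    {"dp": [0, 0, 0], "turn": [0, 0, 0], "fingers": 1},
  ],
)

```text
clock: 2.43
eef_pos: [530.3, -118.2, 100.5]
tcp_rot: [3.141, -0.003, 2.959]
contact_force: [0.5, -0.1, 0.4]
opening: -0.0
grasp_force: 0.0
```

```bash
python3 -c "
from h import *
snap('top','t1');snap('side','s1');print(r.sense()['eef_pos'])
a=cv2.imread('pics/t1.png')[130:250,250:450];b=cv2.imread('pics/s1.png')[100:260,280:480]
cv2.imwrite('pics/c3.png',np.vstack([cv2.resize(a,(500,300),interpolation=2),cv2.resize(b,(375,300),interpolation=2)[:, :].copy() if 0 else cv2.copyMakeBorder(cv2.resize(b,(375,300),interpolation=2),0,0,0,125,0)]))
"
```

```text
[ 532.27733813 -118.52749709  102.75109047]
```

View pics/c3.png

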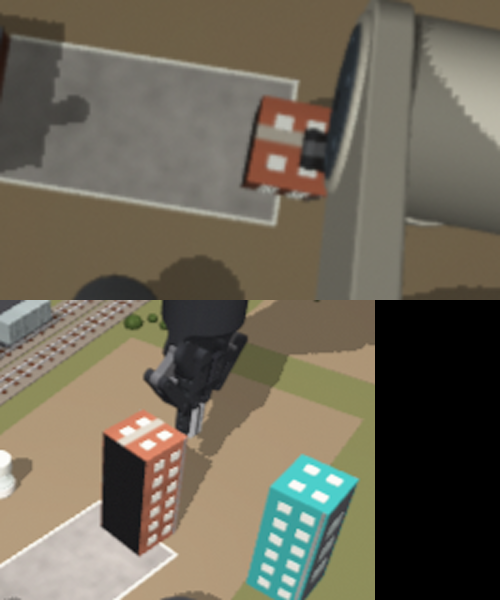

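The picture shows the closed fingers (c3 top inset at about (312,150)) behind the mill's roof side, with clearance. I start a slow push.

Request:
play_rows(
  rows=[
    {"dp": [-0.1, 0.3, 0], "turn": [0, 0, 0], "fingers": 1},
    {"dp": [0, 0.1, 0], "turn": [0, 0, 0], "fingers": 1},
    {"dp": [0, 0.1, 0], "turn": [0, 0, 0], "fingers": 1},
    {"dp": [0, 0.1, 0], "turn": [0, 0, 0], "fingers": 1},
    {"dp": [0, 0.1, 0], "turn": [0, 0, 0], "fingers": 1},
  ],
)

```text
clock: 2.95
eef_pos: [540.6, -91.1, 101.9]
tcp_rot: [-3.141, 0.001, 2.959]
contact_force: [-0.4, -1.6, 1.2]
opening: -0.004
grasp_force: 0.4
```

Request:
play_rows(
  rows=[
    {"dp": [0, 0.1, 0], "turn": [0, 0, 0], "fingers": 1},
    {"dp": [0, 0.1, 0], "turn": [0, 0, 0], "fingers": 1},
    {"dp": [0, 0.1, 0], "turn": [0, 0, 0], "fingers": 1},
    {"dp": [0, 0.1, 0], "turn": [0, 0, 0], "fingers": 1},
    {"dp": [0, 0.1, 0], "turn": [0, 0, 0], "fingers": 1},
  ],
)

```text
clock: 3.37
eef_pos: [543.9, -71.4, 101.2]
tcp_rot: [3.142, -0.0, 2.959]
contact_force: [-0.1, 0.1, 0.2]
opening: -0.003
grasp_force: 0.2
```

```bash
python3 -c "
from h import *
snap('top','t2');snap('side','s2');print(r.sense()['eef_pos'])
b=cv2.imread('pics/s2.png')[100:260,280:480]
cv2.imwrite('pics/c4.png',cv2.resize(b,(500,400),interpolation=2))
"
```

```text
[543.88903435 -71.27009401 101.18066371]
```

View pics/c4.png

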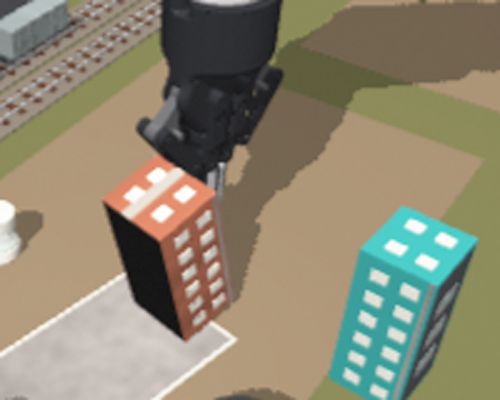

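The mill is leaning towards the pad with its foot edge (c4 at (187,338)) holding. I keep pushing.

Request:
play_rows(
  rows=[
    {"dp": [0, 0.1, 0], "turn": [0, 0, 0], "fingers": 1},
    {"dp": [0, 0.1, 0], "turn": [0, 0, 0], "fingers": 1},
    {"dp": [0, 0.1, 0], "turn": [0, 0, 0], "fingers": 1},
    {"dp": [0, 0.1, 0], "turn": [0, 0, 0], "fingers": 1},
    {"dp": [0, 0.1, 0], "turn": [0, 0, 0], "fingers": 1},
  ],
)

```text
clock: 3.88
eef_pos: [547.5, -51.8, 101.3]
tcp_rot: [3.142, -0.0, 2.959]
contact_force: [0.4, -0.0, -0.1]
opening: 0.002
grasp_force: 0.0
```

Request:
play_rows(
  rows=[
    {"dp": [0, 0.1, 0], "turn": [0, 0, 0], "fingers": 1},
    {"dp": [0, 0, 0], "turn": [0, 0, 0], "fingers": 1},
    {"dp": [0, 0, 0], "turn": [0, 0, 0], "fingers": 1},
    {"dp": [0, 0, 0], "turn": [0, 0, 0], "fingers": 1},
    {"dp": [0, 0, 0], "turn": [0, 0, 0], "fingers": 1},
  ],
)

```text
clock: 4.3
eef_pos: [548.2, -48.4, 101.3]
tcp_rot: [-3.142, -0.0, 2.959]
contact_force: [-0.3, -0.1, 0.8]
opening: -0.002
grasp_force: 0.0
```

```bash
python3 -c "
from h import *
snap('top','t3');snap('side','s3');print(r.sense()['eef_pos'])
b=cv2.imread('pics/s3.png')[150:310,210:410]
cv2.imwrite('pics/c5.png',cv2.resize(b,(740,592),interpolation=2))
"
```

```text
[548.18230669 -48.42031139 101.27864844]
```

View pics/c5.png

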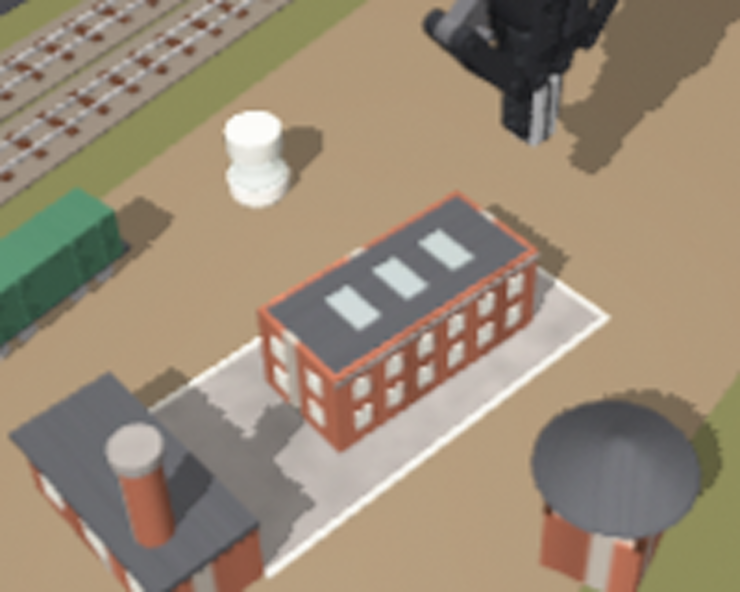

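The mill lies base down inside the pad, skylights up. Its roof corners in c5 are (262,312), (457,193), (539,253) and (336,376), and its lower leading corner is (342,451).

```bash
python3 -c "
from h import *
s=load('s3')
O=np.array([570.7,52.5]);R=np.array([[.184,.983],[-.983,.184]])
g=lambda x,y,z:pix2w(s,210+(x+.5)/3.7-.5,150+(y+.5)/3.7-.5,z)
for p in [(262,312,55),(457,193,55),(539,253,55),(336,376,55),(342,451,0),(266,386,0)]:
  w=g(*p);print(w,(R@(w[:2]-O)).round(1))
w=np.array([548.2,-48.4]);print(R@(w-O))
"
```

```text
[607.6  90.   55. ] [ 43.7 -29.4]
[581.1 -34.6  55. ] [-83.7 -26.2]
[522.2 -22.1  55. ] [-82.3  33.9]
[553.9 100.2  55. ] [43.8 25.3]
[553.1 100.6   0. ] [44.  26.2]
[609.7  91.6   0. ] [ 45.6 -31.1]
[-103.3247    3.5519]
```

Request:
play_rows(
  rows=[
    {"dp": [-0.06, -0.6, 0], "turn": [0, 0, 0], "fingers": 1},
    {"dp": [0, 0, 0.7], "turn": [0, 0, 0], "fingers": 1},
    {"dp": [0, 0, 0.7], "turn": [0, 0, 0], "fingers": 1},
    {"dp": [0, 0, 0.7], "turn": [0, 0, 0], "fingers": 1},
    {"dp": [0, 0, 0], "turn": [0, 0, 0], "fingers": 1},
  ],
)

```text
clock: 4.82
eef_pos: [542.9, -72.1, 13.1]
tcp_rot: [-3.141, -0.007, 2.958]
contact_force: [-1.4, -0.0, 0.0]
opening: 0.002
grasp_force: 0.0
```

Request:
play_rows(
  rows=[
    {"dp": [0, 0.2, 0], "turn": [0, 0, 0], "fingers": 1},
    {"dp": [0, 0.2, 0], "turn": [0, 0, 0], "fingers": 1},
    {"dp": [0, 0.15, 0], "turn": [0, 0, 0], "fingers": 1},
    {"dp": [0, 0.15, 0], "turn": [0, 0, 0], "fingers": 1},
    {"dp": [0, 0.15, 0], "turn": [0, 0, 0], "fingers": 1},
  ],
)

```text
clock: 5.23
eef_pos: [553.6, -38.2, 18.7]
tcp_rot: [-3.141, 0.002, 2.96]
contact_force: [-1.0, -3.6, 3.3]
opening: 0.001
grasp_force: 1.9
```

Request:
play_rows(
  rows=[
    {"dp": [0, 0.15, 0], "turn": [0, 0, 0], "fingers": 1},
    {"dp": [0, 0.15, 0], "turn": [0, 0, 0], "fingers": 1},
    {"dp": [0, 0.15, 0], "turn": [0, 0, 0], "fingers": 1},
    {"dp": [0, 0.15, 0], "turn": [0, 0, 0], "fingers": 1},
    {"dp": [0, 0, 0], "turn": [0, 0, 0], "fingers": 1},
  ],
)

```text
clock: 5.65
eef_pos: [557.0, -14.1, 17.3]
tcp_rot: [3.141, 0.0, 2.959]
contact_force: [-0.2, 0.4, 0.9]
opening: 0.001
grasp_force: 0.3
```

```bash
python3 -c "
from h import *
snap('top','t4');snap('side','s4');q=r.sense();print(q['eef_pos'],q['contact_force'])
b=cv2.imread('pics/s4.png')[150:310,210:410]
cv2.imwrite('pics/c6.png',cv2.resize(b,(740,592),interpolation=2))
"
```

```text
[556.60742159 -14.74419055  17.07399831] [-0.40340467  0.13791646  0.02171468]
```

View pics/c6.png

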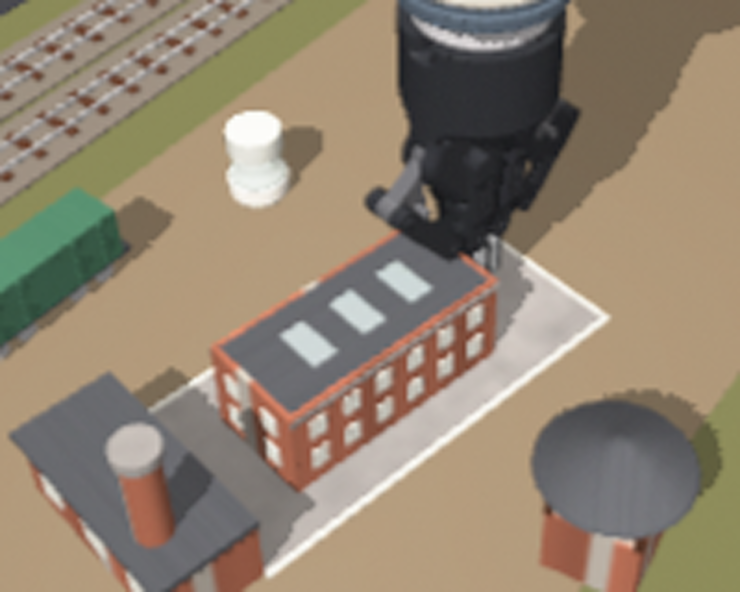

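Sliding straight: the leading roof corners in c6 are at (213,352) and (292,415), and the trailing one at (493,284). About 39 mm remain to the wall.

```bash
python3 -c "
from h import *
s=load('s4')
O=np.array([570.7,52.5]);R=np.array([[.184,.983],[-.983,.184]])
g=lambda x,y,z:pix2w(s,210+(x+.5)/3.7-.5,150+(y+.5)/3.7-.5,z)
for p in [(213,352,55),(292,416,55),(495,284,55),(303,490,0)]:
  w=g(*p);print((R@(w[:2]-O)).round(1))
"
```

```text
[ 76.1 -25. ]
[73.1 29.5]
[-50.8  34. ]
[72.3 30.8]
```

Request:
play_rows(
  rows=[
    {"dp": [0, 0.15, 0], "turn": [0, 0, 0], "fingers": 1},
    {"dp": [0, 0.15, 0], "turn": [0, 0, 0], "fingers": 1},
    {"dp": [0, 0.15, 0], "turn": [0, 0, 0], "fingers": 1},
    {"dp": [0, 0.15, 0], "turn": [0, 0, 0], "fingers": 1},
    {"dp": [0, 0, 0], "turn": [0, 0, 0], "fingers": 1},
  ],
)

```text
clock: 6.17
eef_pos: [561.4, 9.6, 17.2]
tcp_rot: [3.141, 0.0, 2.959]
contact_force: [0.8, 0.1, -0.4]
opening: -0.003
grasp_force: 0.0
```

Request:
play_rows(
  rows=[
    {"dp": [0, 0.1, 0], "turn": [0, 0, 0], "fingers": 1},
    {"dp": [0, 0.08, 0], "turn": [0, 0, 0], "fingers": 1},
    {"dp": [0, 0.05, 0], "turn": [0, 0, 0], "fingers": 1},
    {"dp": [0, 0.05, 0], "turn": [0, 0, 0], "fingers": 1},
  ],
)

```text
clock: 6.5
eef_pos: [563.2, 19.5, 17.3]
tcp_rot: [-3.141, -0.0, 2.959]
contact_force: [-0.1, -2.2, 0.3]
opening: 0.001
grasp_force: 1.0
```

Request:
play_rows(
  rows=[
    {"dp": [0, 0.04, 0], "turn": [0, 0, 0], "fingers": 1},
    {"dp": [0, 0.04, 0], "turn": [0, 0, 0], "fingers": 1},
    {"dp": [0, 0, 0], "turn": [0, 0, 0], "fingers": 1},
  ],
)

```text
clock: 6.75
eef_pos: [563.8, 22.7, 17.3]
tcp_rot: [3.141, 0.0, 2.959]
contact_force: [-0.8, -0.8, 0.7]
opening: 0.002
grasp_force: 0.6
```

Request:
play_rows(
  rows=[
    {"dp": [0, 0.04, 0], "turn": [0, 0, 0], "fingers": 1},
    {"dp": [0, 0, 0], "turn": [0, 0, 0], "fingers": 1},
  ],
)

```text
clock: 6.92
eef_pos: [563.8, 23.7, 17.3]
tcp_rot: [-3.141, -0.0, 2.959]
contact_force: [-1.4, -5.0, 2.1]
opening: -0.001
grasp_force: 3.6
```

Contact is building.

Request:
play_rows(
  rows=[
    {"dp": [0, 0.03, 0], "turn": [0, 0, 0], "fingers": 1},
    {"dp": [0, 0, 0], "turn": [0, 0, 0], "fingers": 1},
  ],
)

```text
clock: 7.08
eef_pos: [563.7, 23.8, 17.3]
tcp_rot: [-3.139, -0.001, 2.959]
contact_force: [-1.5, -11.7, 3.6]
opening: -0.001
grasp_force: 7.6
```

Request:
play_rows(
  rows=[
    {"dp": [0, 0.03, 0], "turn": [0, 0, 0], "fingers": 1},
    {"dp": [0, 0, 0], "turn": [0, 0, 0], "fingers": 1},
  ],
)

```text
clock: 7.25
eef_pos: [563.7, 23.9, 17.3]
tcp_rot: [-3.138, -0.001, 2.96]
contact_force: [-3.5, -19.4, 3.8]
opening: -0.0
grasp_force: 11.6
```

Request:
play_rows(
  rows=[
    {"dp": [0, -0.15, 0], "turn": [0, 0, 0], "fingers": 1},
    {"dp": [0, -0.5, 0], "turn": [0, 0, 0], "fingers": 1},
    {"dp": [0, -0.8, 0], "turn": [0, 0, 0], "fingers": 1},
    {"dp": [0, -0.5, -0.8], "turn": [0, 0, 0], "fingers": 1},
    {"dp": [0, -0.5, -0.8], "turn": [0, 0, 0], "fingers": 1},
  ],
)

```text
clock: 7.67
eef_pos: [544.7, -70.6, 80.3]
tcp_rot: [3.141, -0.005, 2.958]
contact_force: [1.0, -0.7, 0.3]
opening: -0.001
grasp_force: 0.0
```

Request:
play_rows(
  rows=[
    {"dp": [0, -0.5, -0.8], "turn": [0, 0, 0], "fingers": 1},
    {"dp": [0, -0.5, -0.8], "turn": [0, 0, 0], "fingers": 1},
    {"dp": [0, 0, -0.8], "turn": [0, 0, 0], "fingers": 1},
    {"dp": [0, 0, 0], "turn": [0, 0, 0], "fingers": 1},
  ],
)

```text
clock: 8.0
eef_pos: [542.7, -110.8, 183.5]
tcp_rot: [3.141, 0.01, 2.957]
contact_force: [1.8, 0.1, 0.3]
opening: 0.0
grasp_force: 0.0
```

```bash
python3 -c "
from h import *
snap('top','t5');snap('side','s5')
a=cv2.imread('pics/t5.png')[130:230,210:400];b=cv2.imread('pics/s5.png')[190:330,200:400]
cv2.imwrite('pics/c7.png',np.vstack([cv2.resize(a,(570,300),interpolation=2),cv2.resize(b,(428,300),interpolation=2) if 0 else cv2.copyMakeBorder(cv2.resize(b,(428,300),interpolation=2),0,0,0,142,0)]))
"
```

```text
(no output)
```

View pics/c7.png

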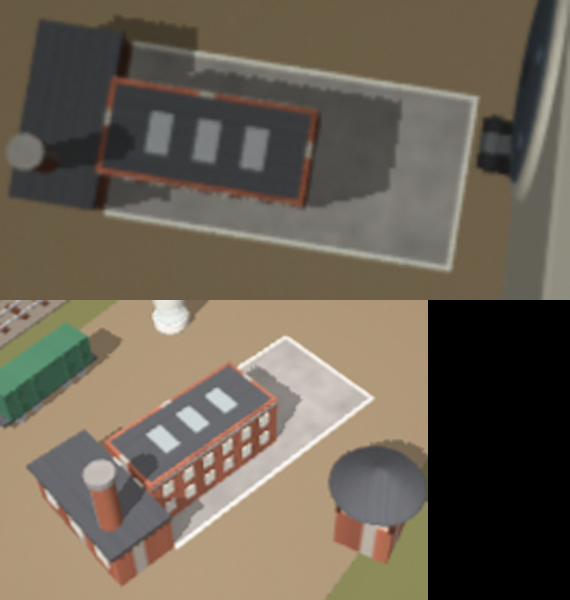

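The mill is flush against the boiler house. Its roof edges (115,78)-(318,109) and (98,173)-(305,207) run parallel to the pad edges, and no bystander has moved. The tool is clear, so I hand the job in.

```bash
python3 -c "
from rig import r
print(r.sign_off())"
```

```text
the job is handed in; nothing more can be done
None
```

I toppled the mill base down inside the pad, then pushed it along until its end wall was flush against the boiler house; the last pictures show it parallel to the pad edges, the cabin, wagon and jar were left alone, and the job was handed in at about 8 s.

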